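# Line up the tile-maker's pouring jugs by size

## Robot

A 6-joint arm with a two-finger parallel gripper is mounted at the origin on the work surface. World frame = base frame: x ahead of the robot, y to its left, z up, the work surface at z = 0. Lengths are in m, angles in degrees, forces in N, time in s.
With the tool pointing down it reaches from about 0.325 to 0.85 m from the base axis. Payload 15.5 kg.
Tool frame: the origin (TCP) lies at the very end of the fingers, on their centre line; the grasp point (between the pads) lies arm.grip_depth behind it (arm.grip_depth is the distance from the TCP to the grasp point, in m); z points along the fingers, y is the line along which they close (so a half turn about z gives the same grasp; the last joint's range is limited). The gripper opens to 91 mm and grips with 3 to 60 N. Pads are 32 mm wide; open, the fingers measure 118 mm over their backs; the gripper's body (76 mm by 178 mm) begins 60 mm behind the grasp point.
Start: joints at [60.132, 28.281, 77.091, -0, 74.628, -5.472], TCP at [0.258, 0.569, 0.176] pointing down, gripper open.
Joint ranges: [-166.48, 166.48], [-47.26, 123.95], [12.59, 153.08], [-70.14, 250.14], [6.76, 159.57], [-176.63, 176.63]. Speed limits (degrees/s): [108.29, 108.29, 147.25, 172.46, 172.46, 172.46].

## Interface

Orientations are given as a 3x3 rotation matrix whose columns are the frame's x, y, z axes.
In Python, from rig import arm gives the robot as it stands. Calls block until the motion is done:
- arm.move_to(position, orientation): joint-space move of the TCP to a pose.
- arm.move_l(position, orientation=None, feed=0.15): straight line of the TCP; orientation=None keeps the orientation; feed is the mean speed in m/s.
- arm.move_joints(angles): joint-space move.
- arm.grip(opening): finger opening in m; the grip force is fixed at half the most; returns when the fingers have stopped.
- arm.sleep(seconds).
- arm.solve_ik(position, orientation): joint angles nearest the present ones, or None.
- arm.snapshot(name): name is "scene" or "top"; returns the picture (420x560x3 uint8, red, green, blue); there is no depth.
- arm.get_calibration(name): a dict with "intrinsics" (3x3 intrinsics, pixels), "cam_to_world" (4x4, takes a point from camera to world coordinates). Camera axes: x right, y down, z forward; pixel columns grow to the right and rows downward; lengths in m; the calibration is good to about 2 mm. A picture is of the moment at which its call begins. get_calibration takes no time and is no camera call.
A pose or a line that the arm cannot do raises arm.Unreachable and nothing moves.
- arm.sign_off(): hands the job in; it is judged then, once.
Readings, each from a call of its own:
- arm.current_t(): time.
- arm.current_joint_positions(): joint angles.
- arm.current_dq(): joint speeds.
- arm.current_tau(): joint torques, N m.
- arm.current_ee_pos(): TCP position.
- arm.current_tool_rot(): TCP orientation.
- arm.current_force(): force on the tool from outside, world axes, zero at the start.
- arm.current_torque(): the same for the moment, N m.
- arm.current_width(): finger opening in m.
- arm.current_grasp_force(): force on a finger pad.
Only numpy, scipy, OpenCV 4.12 (cv2) and the standard library are available. Lean on these libraries where they do the work, as an engineer would, in place of code of your own. Each camera call takes 0.05 s, during which the arm holds its last target. There are 200 camera calls.

## Task

Get the colour station ready for pouring tiles: stand the four pouring jugs upright on the board's row of round marks, one centred on each mark, in order of size, with the smallest on the mark next to the yellow disc and the largest at the other end. Turn every spout to point straight across the red edge of the board, away from the row, and do not tip any jug over on the way.

Things in the scene. Friction and masses are not known exactly. Their poses are not given: they have to be found in the camera images.
- jug_green: The smallest pouring jug, loose: a straight-sided green open metal cup, 40 mm outside diameter, 50 mm tall, walls 3 mm, about 100 g. A small orange spout lip, 16 mm wide, sticks out about 15 mm at the rim on its own +x side; a dark wire handle loop sticks out 23 mm on the -x side. Its y sides are bare: pinch it there from above, across the full diameter, in the upper 25 mm. Origin: centre of the underside; z up through the mouth. Starts standing upright on the bench.
- jug_white: The second smallest pouring jug, loose: a straight-sided white open metal cup, 47 mm outside diameter, 62 mm tall, walls 3 mm, about 130 g. A small orange spout lip, 16 mm wide, sticks out about 15 mm at the rim on its own +x side; a dark wire handle loop sticks out 23 mm on the -x side. Its y sides are bare: pinch it there from above, across the full diameter, in the upper 25 mm. Origin: centre of the underside; z up through the mouth. Starts standing upright on the bench.
- jug_black: The second largest pouring jug, loose: a straight-sided black open metal cup, 54 mm outside diameter, 74 mm tall, walls 3 mm, about 160 g. A small orange spout lip, 16 mm wide, sticks out about 15 mm at the rim on its own +x side; a dark wire handle loop sticks out 23 mm on the -x side. Its y sides are bare: pinch it there from above, across the full diameter, in the upper 25 mm. Origin: centre of the underside; z up through the mouth. Starts standing upright on the bench.
- jug_blue: The largest pouring jug, loose: a straight-sided blue open metal cup, 61 mm outside diameter, 86 mm tall, walls 3 mm, about 200 g. A small orange spout lip, 16 mm wide, sticks out about 15 mm at the rim on its own +x side; a dark wire handle loop sticks out 23 mm on the -x side. Its y sides are bare: pinch it there from above, across the full diameter, in the upper 25 mm. Origin: centre of the underside; z up through the mouth. Starts standing upright on the bench.
- mark_a: Round painted mark, grey with a dark rim and a dark centre dot, 76 mm across, flat on the fixed wooden board; of the four in the row it is the first, at the robot's left (+y) end. Marks stand 110 mm apart. Origin: its centre, on the board's top face (12 mm above the bench). Its x axis points square across the board to the red edge stripe (away from the robot), its y axis along the row towards mark_a, z up.
- mark_b: Round painted mark, grey with a dark rim and a dark centre dot, 76 mm across, flat on the fixed wooden board; of the four in the row it is the second from the left. Marks stand 110 mm apart. Origin: its centre, on the board's top face (12 mm above the bench). Its x axis points square across the board to the red edge stripe (away from the robot), its y axis along the row towards mark_a, z up.
- mark_c: Round painted mark, grey with a dark rim and a dark centre dot, 76 mm across, flat on the fixed wooden board; of the four in the row it is the third from the left. Marks stand 110 mm apart. Origin: its centre, on the board's top face (12 mm above the bench). Its x axis points square across the board to the red edge stripe (away from the robot), its y axis along the row towards mark_a, z up.
- mark_d: Round painted mark, grey with a dark rim and a dark centre dot, 76 mm across, flat on the fixed wooden board; of the four in the row it is the fourth, at the right (-y) end. Marks stand 110 mm apart. Origin: its centre, on the board's top face (12 mm above the bench). Its x axis points square across the board to the red edge stripe (away from the robot), its y axis along the row towards mark_a, z up.
- edge_stripe: Red painted stripe, 460 x 12 mm, along the far long edge of the wooden board (board 104 x 470 x 12 mm, the row of marks along its middle). Origin: the stripe's centre, on the board's top face, 45 mm from the row's centre line. Same axes as the marks.
- disc_yellow: Small yellow painted disc, 26 mm across, flat on the board at one end of the row, 54 mm beyond the end mark; it shows which end is the start of the row: next to mark_a on some days, next to mark_d on others. A grey disc of the same size is at the other end. Origin: its centre.

How it is judged (in metres and radians):
At the end, for the whole second after the job is handed in: Each jug stands upright (within 0.1 rad) and at rest on the board, its centre within 14 mm of its mark's centre, smallest to largest from the yellow-disc end, its spout pointing to the red stripe within 0.26 rad (15 degrees) of square to the row (angle between each of jug_green, jug_white, jug_black, jug_blue's own z axis and vertical below 0.1 rad and height (world z) of each of jug_green, jug_white, jug_black, jug_blue below 0.02 m and linear speed of each of jug_green, jug_white, jug_black, jug_blue below 0.02 m/s and angular speed of each of jug_green, jug_white, jug_black, jug_blue below 0.2 rad/s and angle between the x axis of each of jug_green, jug_white, jug_black, jug_blue and the x axis of mark_b, either way round below 0.26 rad and ((horizontal distance between disc_yellow and mark_a below 0.1 m and horizontal distance between jug_green and mark_a below 0.014 m and horizontal distance between jug_white and mark_b below 0.014 m and horizontal distance between jug_black and mark_c below 0.014 m and horizontal distance between jug_blue and mark_d below 0.014 m and y of mark_d in the frame of jug_green below 0 m and y of mark_d in the frame of jug_white below 0 m and y of mark_a in the frame of jug_black above 0 m and y of mark_a in the frame of jug_blue above 0 m) or (horizontal distance between disc_yellow and mark_d below 0.1 m and horizontal distance between jug_green and mark_d below 0.014 m and horizontal distance between jug_white and mark_c below 0.014 m and horizontal distance between jug_black and mark_b below 0.014 m and horizontal distance between jug_blue and mark_a below 0.014 m and y of mark_a in the frame of jug_green above 0 m and y of mark_a in the frame of jug_white above 0 m and y of mark_d in the frame of jug_black below 0 m and y of mark_d in the frame of jug_blue below 0 m))); the robot touches nothing.
It fails at once if the green jug is tipped over (more than about 40 degrees) (angle between jug_green's own z axis and vertical above 0.7 rad).
It fails at once if the white jug is tipped over (more than about 40 degrees) (angle between jug_white's own z axis and vertical above 0.7 rad).
It fails at once if the black jug is tipped over (more than about 40 degrees) (angle between jug_black's own z axis and vertical above 0.7 rad).
It fails at once if the blue jug is tipped over (more than about 40 degrees) (angle between jug_blue's own z axis and vertical above 0.7 rad).
It also fails if it takes over 99 s, if anything falls off the work surface, if the arm or the gripper's body presses on something with over 40 N, if the wrist force passes 120 N, or if a joint passes its speed limit or range.

## Working session

There is one attempt and no reset: what is moved stays moved. The work goes in short steps, each a Python script; the robot and the scene stay as the last script left them, time stands still between calls to the robot, and variables do not carry over. Pictures are saved under pics/ and viewed, at most 14 in all, crops included, and the job is handed in when it is done.

```bash
mkdir -p pics; python3 - <<'E'
from rig import arm
import cv2,numpy as np
np.set_printoptions(precision=4,suppress=True)
for n in("top","scene"):
    im=arm.snapshot(n); cv2.imwrite(f"pics/{n}0.png",im[:,:,::-1])
    c=arm.get_calibration(n); print(n,np.array(c["intrinsics"]),np.array(c["cam_to_world"]))
print(arm.grip_depth,arm.current_tool_rot(),arm.current_t(),arm.current_width())
E
```

```text
top [[381.0969   0.     276.4136]
 [  0.     381.0969 207.9675]
 [  0.       0.       1.    ]] [[ 0.0288 -0.9844  0.1733  0.4056]
 [-0.9995 -0.0304 -0.0067 -0.0087]
 [ 0.0118 -0.173  -0.9848  0.711 ]
 [ 0.      0.      0.      1.    ]]
scene [[485.9431   0.     273.3952]
 [  0.     485.9431 222.2084]
 [  0.       0.       1.    ]] [[-0.5081  0.606  -0.612   1.0304]
 [ 0.8613  0.3606 -0.358   0.3025]
 [ 0.0037 -0.709  -0.7052  0.6139]
 [ 0.      0.      0.      1.    ]]
0.0188 [[-0.9107  0.4131 -0.0005]
 [ 0.4131  0.9107 -0.001 ]
 [ 0.0001 -0.0011 -1.    ]] 0.1 0.09140940215360022
```

View pics/top0.png

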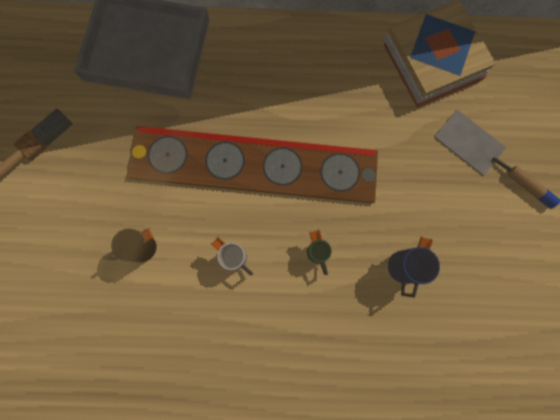

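View pics/scene0.png

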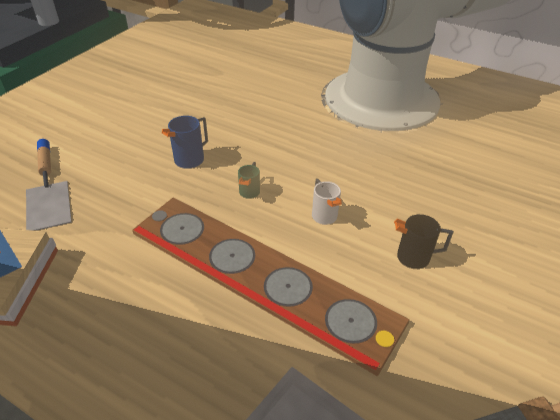

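The top view shows the yellow disc at (139,152), next to mark_a, so the order is green on a, white on b, black on c and blue on d. The jugs stand at about (134,246) black, (232,256) white, (319,251) green and (421,266) blue. The scene view agrees with this. Next I'll enlarge the crops.

```bash
python3 - <<'E'
import cv2,numpy as np
im=cv2.imread("pics/top0.png")
def crop(x,y,w,h,s,g=0.5):
    c=cv2.resize(im[y:y+h,x:x+w],None,fx=s,fy=s,interpolation=cv2.INTER_CUBIC)
    c=(255*(c/255.)**g).astype(np.uint8)
    for k in range(0,w,10):
        cv2.line(c,(k*s,0),(k*s,6 if (x+k)%50 else 18),(255,0,255),1)
    for k in range(0,h,10):
        cv2.line(c,(0,k*s),(6 if (y+k)%50 else 18,k*s),(255,0,255),1)
    return c
a=np.vstack([np.hstack([crop(100,220,66,50,6),crop(200,230,66,50,6)]),np.hstack([crop(290,225,66,50,6),crop(380,230,66,80,6)[:50*6+180]][:1]+[np.zeros((300,396,3),np.uint8)])])
b=crop(380,230,66,80,6)[:,:]
a[300:,396:]=crop(384,232,66,50,6)
cv2.imwrite("pics/c1.png",a)
cv2.imwrite("pics/c2.png",crop(125,120,260,90,3,0.7))
E
```

```text
(no output)
```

View pics/c1.png

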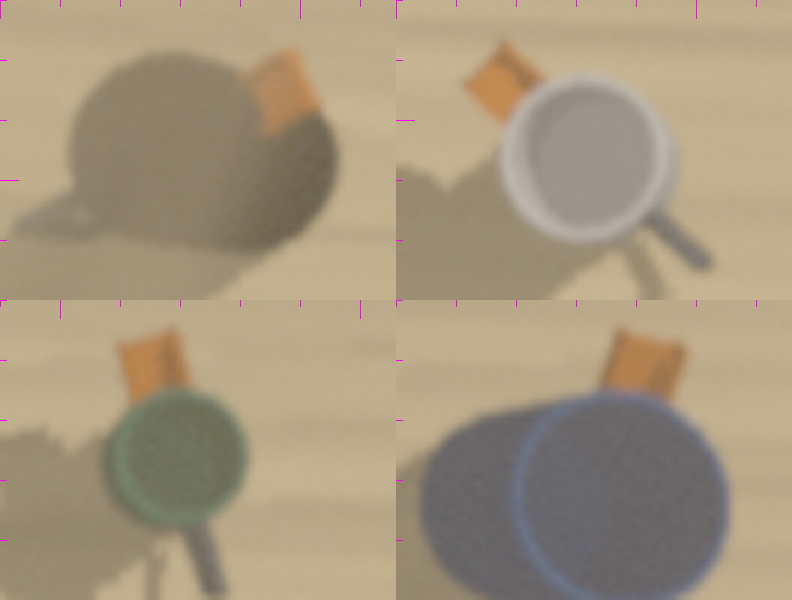

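View pics/c2.png

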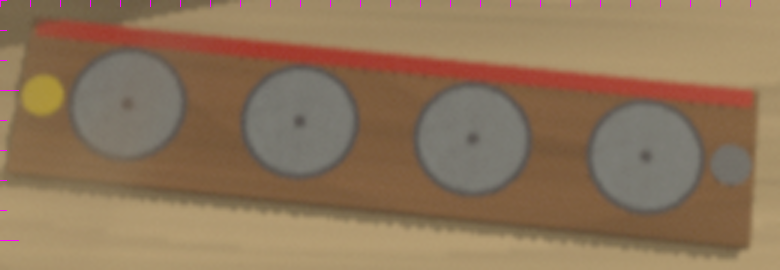

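The crops show these mark dots, as crop pixels at 3x: (127,103), (300,121), (472,139), (645,156). The rim centres and spout tips can also be read at 6x. I'll convert them to poses and check with an overlay.

```bash
cat > h.py <<'E'
import numpy as np,cv2
from rig import arm
np.set_printoptions(precision=4,suppress=True)
C=arm.get_calibration("top");K=np.array(C["intrinsics"]);T=np.array(C["cam_to_world"])
def ray(px,z):
    d=T[:3,:3]@np.linalg.solve(K,[px[0],px[1],1]);o=T[:3,3]
    return (o+d*(z-o[2])/d[2])[:2]
def proj(P):
    p=(np.atleast_2d(P)-T[:3,3])@T[:3,:3]@K.T
    return p[:,:2]/p[:,2:]
J=dict(green=(.040,.050),white=(.047,.062),black=(.054,.074),blue=(.061,.086))
def full(x0,y0,s,p): return np.array([x0,y0])+(np.array(p)+.5)/s-.5
def overlay(c,n,xy,yaw,z0,f):
    """draw model of jug n on image c (full->crop map f)"""
    d,h=J[n];t=np.linspace(0,2*np.pi,60)
    for z in(0,h):
        P=np.c_[xy[0]+d/2*np.cos(t),xy[1]+d/2*np.sin(t),0*t+z0+z]
        cv2.polylines(c,[f(proj(P)).round().astype(np.int32)],True,(0,0,255) if z else (255,255,0),1)
    r=d/2+.015;cs,sn=np.cos(yaw),np.sin(yaw)
    q=np.array([[d/2,.008],[r,.008],[r,-.008],[d/2,-.008]])@np.array([[cs,sn],[-sn,cs]])+xy
    cv2.polylines(c,[f(proj(np.c_[q,np.full(4,z0+h)])).round().astype(np.int32)],True,(0,255,0),1)
def sheet(im,jugs,z0,name):
    """2x2 enlarged crops with overlays; jugs {n:(xy,yaw)}"""
    t=[]
    for n,(xy,yaw) in jugs.items():
        u=proj([*xy,z0+J[n][1]/2])[0].round().astype(int);x0,y0=u-[33,25];s=6
        c=cv2.resize(im[y0:y0+50,x0:x0+66],None,fx=s,fy=s,interpolation=cv2.INTER_CUBIC)
        c=(255*(c/255.)**.5).astype(np.uint8)
        overlay(c,n,xy,yaw,z0,lambda p:(p-[x0,y0]+.5)*s-.5);t.append(c)
    cv2.imwrite(name,np.vstack([np.hstack(t[:2]),np.hstack(t[2:])]))
E
python3 - <<'E'
from h import *
import json
M=np.array([ray(full(125,120,3,p),.012) for p in[(127,103),(300,121),(472,139),(645,156)]])
print(M,np.linalg.norm(np.diff(M,axis=0),axis=1))
c=M.mean(0);u=M[0]*3+M[1]-M[2]-M[3]*3;u/=np.linalg.norm(u)
marks=[c+u*k*.055 for k in(3,1,-1,-3)];myaw=np.arctan2(u[1],u[0])-np.pi/2
r=[ray(full(125,120,3,p),.012) for p in[(35,28),(755,97)]]
print(np.array(marks),np.degrees(myaw),"stripe dir",np.degrees(np.arctan2(*(r[0]-r[1])[::-1]))-90)
D=dict(black=((100,220),(166,149),(309,77)),white=((200,230),(188,157),(89,63)),green=((290,225),(180,155),(147,36)),blue=((384,232),(225,196),(259,38)))
out={}
for n,(o,a,b) in D.items():
    h=J[n][1];A=ray(full(*o,6,a),h);B=ray(full(*o,6,b),h);d=B-A
    yaw=np.arctan2(d[1],d[0]);out[n]=(A.tolist(),yaw)
    print(n,A,np.degrees(yaw),"r",np.linalg.norm(d),J[n][0]/2+.015,"R",np.linalg.norm(A))
json.dump(dict(j=out,m=np.array(marks).tolist(),y=myaw),open("est.json","w"))
sheet(cv2.imread("pics/top0.png"),{n:(np.array(v[0]),v[1]) for n,v in out.items()},0,"pics/o1.png")
E
```

```text
[[ 0.6264  0.1977]
 [ 0.6181  0.0875]
 [ 0.6098 -0.0217]
 [ 0.6022 -0.1315]] [0.1104 0.1096 0.11  ]
[[ 0.6262  0.1976]
 [ 0.6182  0.0879]
 [ 0.6101 -0.0218]
 [ 0.602  -0.1315]] -4.216688255021582 stripe dir -3.839578544470484
black [0.4485 0.2329] -60.70631766385846 r 0.04324892444199615 0.041999999999999996 R 0.5054076404131796
white [0.4355 0.0613] 48.85289112287364 r 0.038934508193640395 0.0385 R 0.439757790281891
green [ 0.4497 -0.09  ] 16.18478056869641 r 0.035597361322998164 0.035 R 0.45857789849644065
blue [ 0.4297 -0.2514] -14.226172095122072 r 0.04471504433755899 0.0455 R 0.4978348600615571
```

View pics/o1.png

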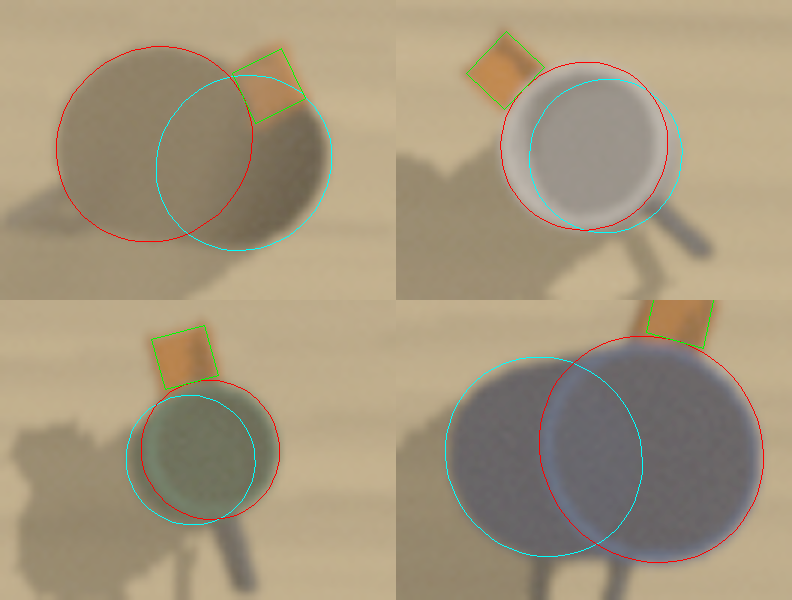

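The overlay agrees to about 1 px, roughly 1.5 mm. I'll start with the green jug.

```bash
cat >> h.py <<'E'
import json
E=json.load(open("est.json"))
def rot(yaw,s):
    y=s*np.array([-np.sin(yaw),np.cos(yaw),0]);z=np.array([0,0,-1.]);return np.c_[np.cross(y,z),y,z]
def place(n,k):
    (x,y),yaw=E["j"][n];x-=.0007;d,h=J[n];mx,my=E["m"][k];t=h-.031
    best=None
    for s in(1,-1):
        a=arm.solve_ik([x,y,t+.12],rot(yaw,s));b=arm.solve_ik([mx,my,t+.135],rot(E["y"],s))
        if a is None or b is None: continue
        c=max(abs(a[5]),abs(b[5]))
        if best is None or c<best[0]: best=(c,s)
    print(n,best);s=best[1];R=rot(yaw,s);Q=rot(E["y"],s)
    arm.grip(.091)
    arm.move_to([x,y,max(t+.07,.12)],R)
    arm.move_l([x,y,t],R,feed=.1)
    arm.grip(0.);w=arm.current_width();print("width",w,"force",arm.current_grasp_force())
    if abs(w-d)>.004: print("BAD GRASP");return
    arm.move_l([x,y,t+.135],R,feed=.15)
    arm.move_to([mx,my,t+.135],Q)
    arm.move_l([mx,my,t+.03],Q,feed=.15)
    arm.move_l([mx,my,t+.0135],Q,feed=.03)
    print("w",arm.current_width(),"F",arm.current_force())
    arm.grip(min(.091,d+.028));arm.sleep(.2)
    arm.move_l([mx,my,t+.135],Q,feed=.2)
    print("t",arm.current_t())
E
python3 - <<'E'
from h import *
place("green",0)
cv2.imwrite("pics/s1.png",arm.snapshot("scene")[:,:,::-1])
E
```

```text
green (np.float64(106.5181761766534), -1)
width 0.00010042550620582331 force 0.0
BAD GRASP
```

View pics/s1.png

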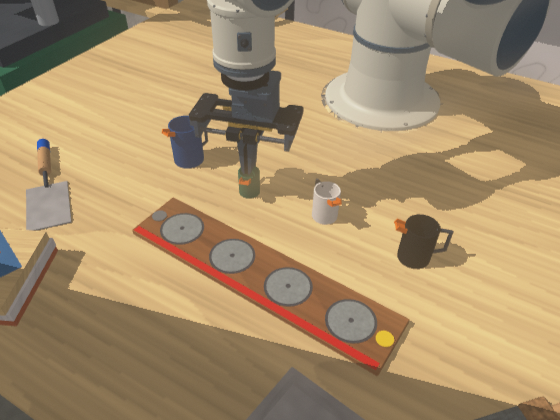

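The fingers have closed on nothing, at or behind the green jug. I'll check the pose and look closer.

```bash
python3 - <<'E'
from h import *
print(arm.current_ee_pos(),arm.current_tool_rot(),arm.current_width(),arm.current_force(),arm.current_t())
a=arm.snapshot("scene")[80:220,180:320,::-1];b=arm.snapshot("top")[180:320,250:390,::-1]
cv2.imwrite("pics/s2.png",np.hstack([cv2.resize(i,(400,400),interpolation=cv2.INTER_CUBIC) for i in(a,b)]))
E
```

```text
[ 0.449 -0.09   0.019] [[ 0.9604  0.2787  0.    ]
 [ 0.2787 -0.9604  0.    ]
 [ 0.     -0.     -1.    ]] 0.0004445104714399177 [-0.585  -0.5974 -0.2523] 5.3333
```

View pics/s2.png

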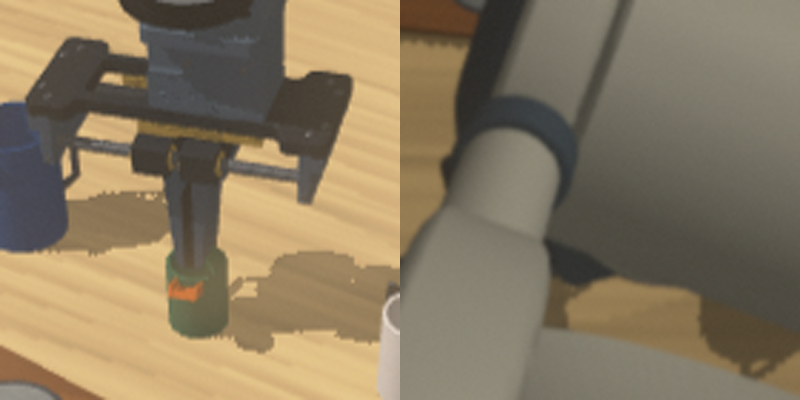

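The fingers are inside the cup and closed, so `grip(.091)` did not leave them open. I'll back out straight up and test the gripper.

```bash
python3 - <<'E'
from h import *
p=arm.current_ee_pos();arm.move_l([p[0],p[1],.14],feed=.1)
for o in(.05,.08,.09,.091):
    r=arm.grip(o);print(o,r,arm.current_width(),arm.current_t())
    if o==.05: cv2.imwrite("pics/s3.png",cv2.resize(np.ascontiguousarray(arm.snapshot("scene")[80:240,140:350,::-1]),None,fx=3,fy=3))
E
```

```text
0.05 False 0.04973108435281393 7.6667
0.08 False 0.08003692811558927 8.35
0.09 False 0.09027204230099287 8.7333
0.091 False 0.09112868290651263 8.95
```

View pics/s3.png

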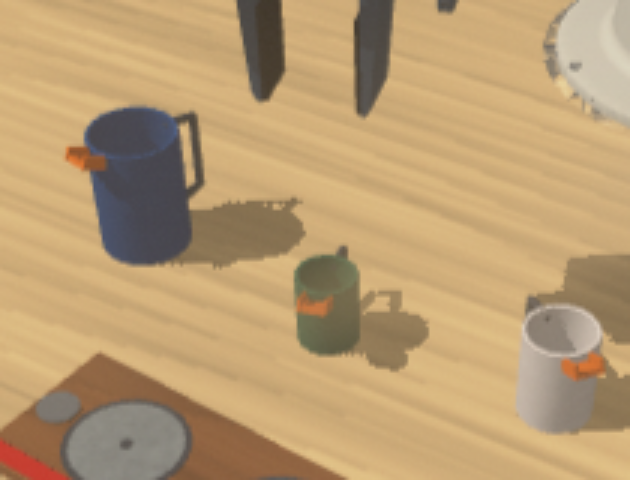

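The gripper works, so the fault may be in the position. I'll cross-check the jug with the scene camera.

```bash
python3 - <<'E'
from h import *
import h
c=arm.get_calibration("scene");h.K=np.array(c["intrinsics"]);h.T=np.array(c["cam_to_world"])
print("green",ray((140+327/3,80+272/3),.05),"white",ray((140+562/3,80+333/3),.062),"blue",ray((140+133/3,80+133/3),.086))
for n,p,z in(("black",(420,224),.074),("ma",(351,321),.012),("md",(182,228),.012)):print(n,ray(p,z))
p=arm.current_ee_pos();print(p,"tcp px now",(proj(p)[0]-[140,80])*3, "closed TCP px in s2",(proj([.449,-.09,.019])[0]-[180,80])*400/140)
E
```

```text
green [ 0.448  -0.0908] white [0.4382 0.0634] blue [ 0.4295 -0.2493]
black [0.4474 0.2285]
ma [0.6262 0.1982]
md [ 0.6013 -0.132 ]
[ 0.4489 -0.09    0.14  ] tcp px now [322.3612 149.4779] closed TCP px in s2 [198.8441 297.0459]
```

Both cameras agree on the jug. But the fingertips in the picture sit at about (312,107), while the reported TCP projects to (322,149), so the real tips are offset from the reported TCP. I'll triangulate them at a pose both cameras can see.

```bash
python3 - <<'E'
from h import *
import h
arm.move_to([.52,.33,.15],rot(0,-1));arm.grip(.05)
print(arm.current_ee_pos(),arm.current_tool_rot(),arm.current_joint_positions(),arm.current_t())
P=arm.current_ee_pos();t=[]
for n in("top","scene"):
    c=arm.get_calibration(n);h.K=np.array(c["intrinsics"]);h.T=np.array(c["cam_to_world"])
    u=proj(P)[0];print(n,u);x0=int(np.clip(u[0]-50,0,460));y0=int(np.clip(u[1]-75,0,270))
    im=arm.snapshot(n)[y0:y0+150,x0:x0+100,::-1];im=cv2.resize(np.ascontiguousarray(im),None,fx=4,fy=4,interpolation=cv2.INTER_CUBIC)
    im=(255*(im/255.)**.6).astype(np.uint8)
    for y in(-.025,0,.025): cv2.drawMarker(im,tuple(int(v) for v in((proj(np.array(P)+[0,y,0])[0]-[x0,y0])*4)),(0,0,255),0,14)
    print("crop0",x0,y0);t.append(im)
cv2.imwrite("pics/s4.png",np.hstack(t))
E
```

```text
[0.52 0.33 0.15] [[ 1.      0.0001  0.    ]
 [ 0.0001 -1.     -0.    ]
 [ 0.      0.     -1.    ]] [ 26.8518  28.9797  80.3182  -0.001   70.7008 116.8451] 11.2917
top [ 47.8004 190.6696]
crop0 0 115
scene [490.5158 244.9921]
crop0 440 169
```

View pics/s4.png

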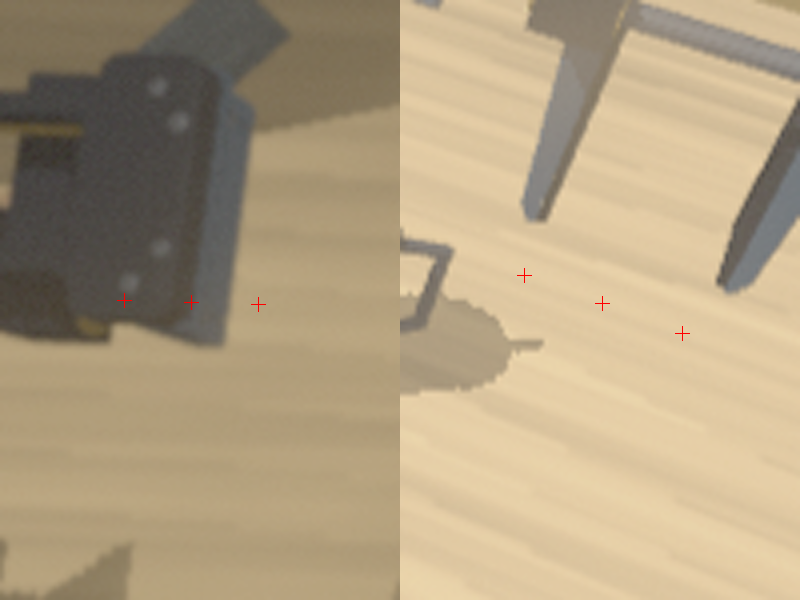

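In the scene half, the tips are at about (545,220) and (720,288), well above the projected TCP at (602,303), and they spread outwards as a raised tip would. I'll fit the offset from both scene views.

```bash
python3 - <<'E'
from h import *
import h
from scipy.optimize import least_squares
c=arm.get_calibration("scene");h.K=np.array(c["intrinsics"]);h.T=np.array(c["cam_to_world"])
# finger tip centres (bottom) left(-y), right(+y)
y3=np.array([-.2787,.9604,0]);y4=np.array([0,1,0.])
obs=[([.4489,-.09,.14],y3,-1,(140+262/3,80+98/3)),([.4489,-.09,.14],y3,1,(140+363/3,80+114/3)),
     ([.52,.33,.15],y4,-1,(440+136/4,169+218/4)),([.52,.33,.15],y4,1,(440+327/4,169+288/4))]
def f(q): return np.concatenate([proj(np.array(P)+q[:3]+s*q[3]*y)[0]-o for P,y,s,o in obs])
r=least_squares(f,[0,0,0,.03]);print(r.x,r.fun)
g=lambda q:f([0,0,q[0],q[1]]);r=least_squares(g,[0,.03]);print("z only",r.x,r.fun)
E
```

```text
[0.0094 0.0004 0.0332 0.0289] [-0.1253  0.6282 -0.2371  0.1769  0.0158 -0.1414  0.2521 -0.4541]
z only [0.0264 0.0293] [ 2.8299  1.3758  2.8581  0.9488 -0.3701 -1.1365 -0.2139 -1.5079]
```

The real fingertips are about 30 mm above the reported TCP; the x residual fits seeing the front pad corner. I'll correct the height by 30 mm. The blue jug goes first, since its lower grasp still can't touch the bench if I'm wrong.

```bash
sed -i 's/t=h-.031$/t=h-.031-.030/' h.py; python3 - <<'E'
from h import *
place("blue",3)
cv2.imwrite("pics/s5.png",arm.snapshot("scene")[:,:,::-1])
E
```

```text
blue (np.float64(76.3392419992417), -1)
width 0.06112380176422119 force 30.000052638351917
w 0.06123582472934357 F [-0.0443 -0.1345 -2.7116]
t 20.9667
```

View pics/s5.png

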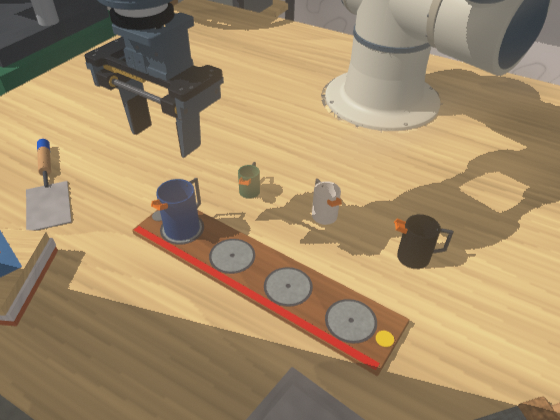

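Blue is standing on mark_d at about (181,228), spout towards the red edge. The height correction works, so I'll do green, white and black next.

```bash
python3 - <<'E'
from h import *
place("green",0)
w=arm.current_t()
place("white",1)
place("black",2)
arm.move_to([.40,0,.30],rot(0,-1)) if False else arm.move_joints([-80,*arm.current_joint_positions()[1:]])
cv2.imwrite("pics/top9.png",arm.snapshot("top")[:,:,::-1])
cv2.imwrite("pics/s9.png",arm.snapshot("scene")[:,:,::-1])
im=cv2.imread("pics/top9.png")
sheet(im,{n:(np.array(m),E["y"]) for n,m in zip(J,E["m"])},.012,"pics/o9.png");print(arm.current_t())
E
```

```text
green (np.float64(106.5181761766534), -1)
width 0.03988905635019491 force 30.000027492642403
w 0.039841121713924975 F [-0.7101  1.2943 -0.688 ]
t 29.7083
white (np.float64(96.82829436258588), -1)
width 0.046794776176002015 force 30.000173896551132
w 0.04637258762732658 F [-0.0967  0.3241 -2.2995]
t 38.5583
black (np.float64(93.4368945127944), 1)
width 0.05360425521651073 force 29.998936615884304
w 0.053825574756283495 F [ 0.1975  0.1894 -0.4314]
t 48.1167
50.7667
```

View pics/s9.png

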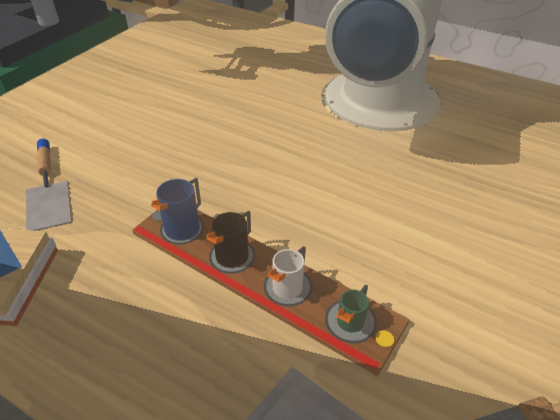

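View pics/o9.png

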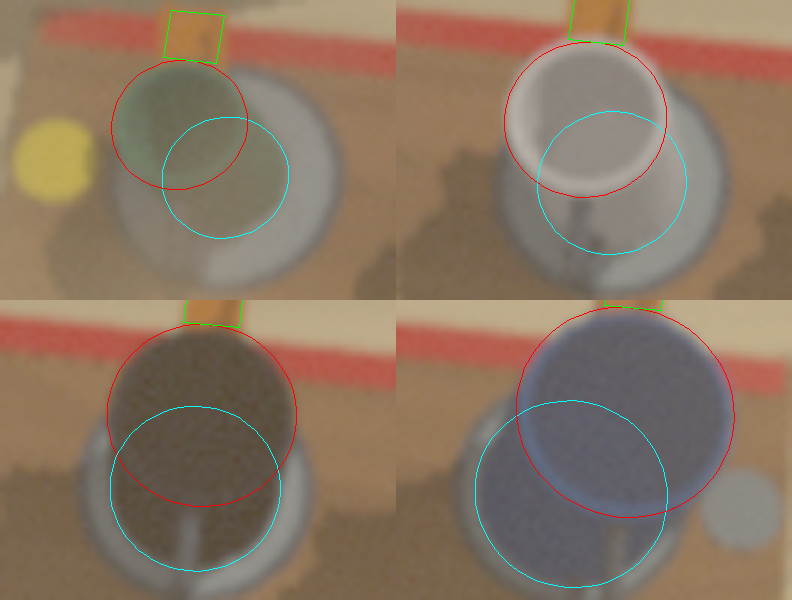

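All four jugs are upright on their marks and match the target overlays to within about 1–2 mm. The spouts point across the red edge, and the arm is clear.

```bash
python3 -c "
from rig import arm
print(arm.sign_off())"
```

```text
the job is handed in; nothing more can be done
None
```

I handed the job in at about 51 s: green, white, black and blue stand upright on mark_a to mark_d in that order, spouts across the red edge, each within about 2 mm of its mark in the last picture; one early green grasp closed on nothing (tips about 30 mm above the reported TCP) and was corrected without tipping a jug.

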